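Steady the rocking fixture base

ROBOT

A 6-joint arm with a two-finger parallel gripper is mounted at the origin on a cart in front of the work surface, level with it; the furniture and walls round the work are solid. World frame = base frame: x ahead of the robot, y to its left, z up, the work surface at z = 0. Lengths are in m, angles in rad, forces in N, time in s.
With the tool pointing down it reaches from about 0.35 to 1 m from the base axis. Payload 7.1 kg.
Tool frame: the origin (TCP) lies midway between the tips of the shut fingers; the grasp point (between the pads) lies 19 mm behind it; z points along the fingers, y is the line along which they close (so a half turn about z gives the same grasp; the last joint's range is limited). The gripper opens to 85 mm and grips with 20 to 120 N. Pads are 22 mm wide; open, the fingers measure 114 mm over their backs; the gripper's body (76 mm by 85 mm) begins 54 mm behind the grasp point. The pads swing forward as they close: fully open they stand 13 mm farther back than shut.
Start: joints at [-1.169, 0.423, 1.63, -0, 1.089, -0.019], TCP at [0.255, -0.57, 0.231] pointing down, gripper open.
Joint ranges: [-3, 3], [-0.9, 2.11], [0.09, 2.58], [-1.31, 4.45], [0.11, 2.69], [-2.54, 2.54]. Speed limits (rad/s): [2.39, 2.39, 3.01, 3.14, 3.14, 3.14].

INTERFACE

Orientations are given as a 3x3 rotation matrix whose columns are the frame's x, y, z axes.
In Python, from cell import read_state, snapshot, hand_in gives the robot as it stands.
- The arm moves only by the shell command python3 -m creep 'ROWS' [FORCE]. ROWS is a JSON object of lists of equal length, an entry for each row: "translation": the shift along the tool's x, y, z in cm, a list of three; "rot": the turn, a rotation vector about the tool's x, y, z in rad, a list of three; "hand": the opening in per cent of the stroke, from 0 (shut) to 100 (fully open). In form: {"translation": [[dx, dy, dz], ...], "rot": [[wx, wy, wz], ...], "hand": [hand, ...]}. A call has 1 to 12 rows; each row is the pose to reach, as a shift and turn from the pose commanded when the call began, along the tool's axes at that moment; what a row does not reach only later rows make up. A row lasts 1/8 s, in which the tool goes at most 62.5 mm and 10.7 degrees, less where a joint would pass 70% of its speed; a pose out of reach is approached as far as the arm can. A call with a gripper value outside its range is refused whole. The fingers move at their own pace and stop on an object; FORCE is the grip in N (left out, the last holds). Time passes only in rows, so rows that repeat a pose let the fingers close. It gives the time, the measured TCP pose, the force, the opening and the grip force at its end, in the units of the state.
- read_state(): the state, without advancing time (a new reading comes with each control period).
- snapshot(name): name is "scene" or "side" or "wrist"; returns a dict with "image" (420x560x3 uint8, red, green, blue), "intrinsics" (3x3 intrinsics, pixels), "T" (4x4, takes a point from camera to world coordinates). Camera axes: x right, y up, looking along -z (the intrinsics and any distortion apply to the point x, -y, -z); pixel columns grow to the right and rows downward; lengths in m; the calibration is good to about 2 mm. A picture is of the moment at which its call begins. There is no depth.
- hand_in(): hands the job in; it is judged then, once.
The state is a dict: "clock": time; "joint_positions": joint angles; "joint_velocities": joint speeds; "effort": joint torques, N m; "position": TCP position; "tool_rot": TCP orientation; "wrist_force": force on the tool from outside, world axes, zero at the start; "moment": the same for the moment, N m; "opening": finger opening in m; "grasp_force": force on a finger pad.
Only numpy, scipy, OpenCV 4.12 (cv2) and the standard library are available. Lean on these libraries where they do the work, as an engineer would, in place of code of your own. Each camera call takes 0.05 s, during which the arm holds its last target. There are 200 camera calls.

TASK

The fixture base on the welding table leans and rocks because one of its four screw feet is screwed up too far. Find that foot and turn its wing clockwise (seen from above), less than a quarter turn, until the base stands level and firm on all four feet and this wing lies parallel to the other three. Leave the other three feet as they are and do not push the base away from its place.

Things in the scene. Friction and masses are not known exactly. Their poses are not given: they have to be found in the camera images.
- base_mid (a point): Fixture base: loose dark steel plate 180 x 160 x 12 mm (x by y), about 2.5 kg, on four screw feet at x +-70, y +-60 mm; a coupon between low strips in its middle stands 14 mm above it. The point is the centre of the plate's upper face, 42 mm above the table when level; z is the plate's normal. The base leans towards the short foot.
- wing_a (a point): Centre of the steel wing (upright bar 46 mm along its x, 12 along its y, 26 high) on the foot screw at the base's +x +y corner, about 85 mm above the table; below it 20 mm of bare 10 mm stem. Turning it shifts foot and wing together in the plate: a bearing foot's wing keeps its height. The four are alike; on feet of the right length the wing is parallel to the plate's x.
- screw_a (a joint): Turn (rad) of the foot screw at the base's +x +y corner; grows clockwise seen from above, which lengthens the foot, 6 mm per rad (steep thread; stiff, about 0.12 N m, stays where left). Equal values mean equally long feet; the rightly set ones read 0, a short one starts 0.8 to 1.3 rad below.
- wing_b (a point): Centre of the steel wing (upright bar 46 mm along its x, 12 along its y, 26 high) on the foot screw at the base's -x +y corner, about 85 mm above the table; below it 20 mm of bare 10 mm stem. Turning it shifts foot and wing together in the plate: a bearing foot's wing keeps its height. The four are alike; on feet of the right length the wing is parallel to the plate's x.
- screw_b (a joint): Turn (rad) of the foot screw at the base's -x +y corner; grows clockwise seen from above, which lengthens the foot, 6 mm per rad (steep thread; stiff, about 0.12 N m, stays where left). Equal values mean equally long feet; the rightly set ones read 0, a short one starts 0.8 to 1.3 rad below.
- wing_c (a point): Centre of the steel wing (upright bar 46 mm along its x, 12 along its y, 26 high) on the foot screw at the base's -x -y corner, about 85 mm above the table; below it 20 mm of bare 10 mm stem. Turning it shifts foot and wing together in the plate: a bearing foot's wing keeps its height. The four are alike; on feet of the right length the wing is parallel to the plate's x.
- screw_c (a joint): Turn (rad) of the foot screw at the base's -x -y corner; grows clockwise seen from above, which lengthens the foot, 6 mm per rad (steep thread; stiff, about 0.12 N m, stays where left). Equal values mean equally long feet; the rightly set ones read 0, a short one starts 0.8 to 1.3 rad below.
- wing_d (a point): Centre of the steel wing (upright bar 46 mm along its x, 12 along its y, 26 high) on the foot screw at the base's +x -y corner, about 85 mm above the table; below it 20 mm of bare 10 mm stem. Turning it shifts foot and wing together in the plate: a bearing foot's wing keeps its height. The four are alike; on feet of the right length the wing is parallel to the plate's x.
- screw_d (a joint): Turn (rad) of the foot screw at the base's +x -y corner; grows clockwise seen from above, which lengthens the foot, 6 mm per rad (steep thread; stiff, about 0.12 N m, stays where left). Equal values mean equally long feet; the rightly set ones read 0, a short one starts 0.8 to 1.3 rad below.

How it is judged:
At the end, for the whole second after the job is handed in: The base stands on the table within 0.019 rad (about 1 degree) of level, the foot that was short is within 0.27 rad (15 degrees of its wing) of the other three and no longer turning, and the plate's centre is within 50 mm of where it started (angle between base_mid's own z axis and vertical below 0.019 rad and value of joint screw_a between -0.27 and 0.27 rad and height (world z) of base_mid between 0.038 and 0.046 m and distance of base_mid from where it was at the start of the episode below 0.05 m and velocity of joint screw_a between -0.05 and 0.05 rad/s); the robot touches nothing.
It fails at once if one of the three rightly set feet is turned by more than 0.25 rad (value of joint any of screw_b, screw_c, screw_d above 0.25 rad or value of joint any of screw_b, screw_c, screw_d below -0.25 rad).
It also fails if it takes over 32 s, if anything falls off the work surface, if the arm or the gripper's body presses on something with over 40 N, if the wrist force passes 120 N, or if a joint passes its speed limit or range.

## Working session

There is one attempt and no reset: what is moved stays moved. The work goes in short steps, Python scripts to look and compute and a shell command to move; the robot and the scene stay as the last step left them, time stands still between calls to the robot, and variables do not carry over. Pictures are saved under pics/ and viewed, at most 10 in all, crops included, and the job is handed in when it is done.

```bash
mkdir -p pics; cat > h.py <<'E'
import numpy as np,cv2
from cell import read_state,snapshot,hand_in
def shot(n,f):
    s=snapshot(n); cv2.imwrite('pics/'+f+'.png',s['image'][:,:,::-1]); np.savez('pics/'+f,K=s['intrinsics'],T=s['T']); return s
def ray(f,u,v,z):
    d=np.load('pics/'+f+'.npz');K,T=d['K'],d['T']
    c=np.linalg.inv(K)@[u,v,1]; r=T[:3,:3]@[c[0],-c[1],-c[2]]; o=T[:3,3]
    return o+r*(z-o[2])/r[2]
E
python3 - <<'E'
from h import *
for n in('scene','side'):
    s=shot(n,n+'0');print(n,s['T'].round(3).tolist(),s['intrinsics'].tolist(), [k for k in s])
st=read_state();print(st)
E
```

```text
scene [[-0.857, 0.296, -0.421, 0.154], [-0.515, -0.513, 0.687, 0.834], [-0.012, 0.806, 0.592, 0.593], [0.0, 0.0, 0.0, 1.0]] [[503.6015810918937, 0.0, 280.21270356223414], [0.0, 503.6015810918937, 211.69256968169873], [0.0, 0.0, 1.0]] ['image', 'intrinsics', 'T']
side [[-0.994, 0.058, -0.096, 0.434], [-0.111, -0.609, 0.785, 0.893], [-0.013, 0.791, 0.612, 0.617], [0.0, 0.0, 0.0, 1.0]] [[435.5373514385502, 0.0, 279.6501753262657], [0.0, 435.5373514385502, 201.217887989338], [0.0, 0.0, 1.0]] ['image', 'intrinsics', 'T']
{'clock': 0.1, 'joint_positions': array([-1.16900138e+00,  4.23760700e-01,  1.63063686e+00, -1.54387070e-05,
        1.08857548e+00, -1.89797066e-02]), 'joint_velocities': array([-0.00045588, -0.00088981, -0.00267723,  0.0013121 ,  0.00097873,
       -0.00044274]), 'effort': array([-1.96462711e-04, -5.58423686e+01, -2.82443476e+01, -2.74832121e-05,
        2.91330573e-03, -2.79724071e-05]), 'position': array([ 0.25512768, -0.57000796,  0.23061659]), 'tool_rot': array([[ 9.12769868e-01,  4.08473821e-01, -5.52418811e-04],
       [ 4.08474194e-01, -9.12768992e-01,  1.26510612e-03],
       [ 1.25319715e-05, -1.38039958e-03, -9.99999047e-01]]), 'wrist_force': array([ 0.99005571, -1.15210577,  0.08329224]), 'moment': array([ 0.05664661, -0.00873523,  0.01962757]), 'grasp_force': 0.0, 'opening': 0.08557101266305012}
```

View pics/scene0.png

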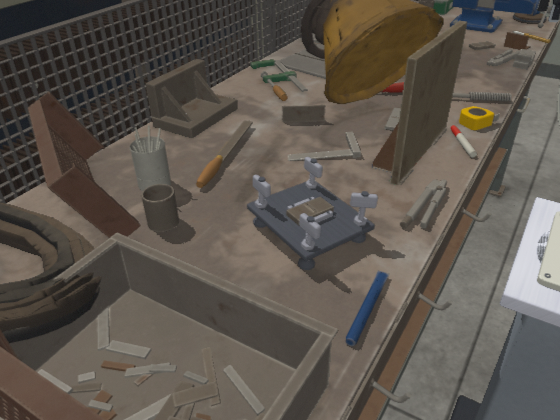

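View pics/side0.png

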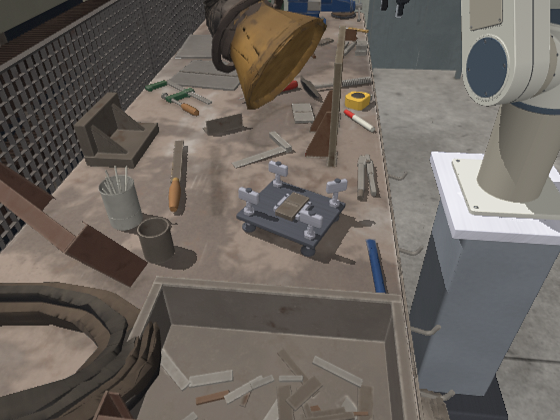

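The scene shows the base with its four wings near pixels (313,170), (364,205), (310,232) and (262,190). The side view has it around (290,205). I'll enlarge both to find the odd wing.

```bash
python3 - <<'E'
from h import *
a=cv2.imread('pics/scene0.png')[145:275,235:385]; b=cv2.imread('pics/side0.png')[150:260,225:360]
a=cv2.resize(a,(400,347),interpolation=2)
b=cv2.resize(b,(400,326),interpolation=2)
a=cv2.resize(cv2.imread('pics/scene0.png')[150:270,240:380],(700,600),interpolation=2)
cv2.imwrite('pics/c0.png',a)
for (u,v) in [(313,170),(364,205),(310,232),(262,190)]: print(ray('scene0',u,v,.085).round(3))
for (u,v) in [(278,173),(337,190),(312,221),(249,198)]: print('side',ray('side0',u,v,.085).round(3))
E
```

```text
[0.53  0.097 0.085]
[0.4   0.155 0.085]
[0.445 0.268 0.085]
[0.578 0.204 0.085]
side [0.532 0.11  0.085]
side [0.404 0.161 0.085]
side [0.45  0.265 0.085]
side [0.58  0.205 0.085]
```

View pics/c0.png

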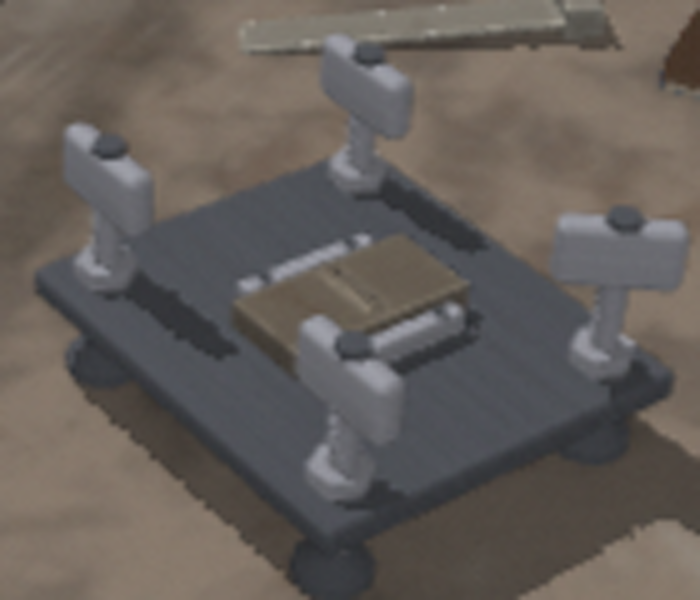

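The odd wing is the right one at crop (620,250), pixel (364,200). The other three are parallel and point down-right. Position (0.40, 0.157) is 142 mm and 122 mm from its neighbours, so it is the +x+y or −x−y corner, wing a. Next I'll measure the wing angles and the obstacles on the way (upright plank, orange bell).

```bash
python3 - <<'E'
from h import *
c=lambda u,v,z: ray('scene0',u/5+240,v/5+150,z)
for n,p,q in [('A',(560,222),(682,228)),('B',(330,40),(408,78)),('D',(308,325),(400,375)),('C',(70,130),(150,178))]:
    a,b=c(*p,.098),c(*q,.098);d=b-a
    print(n,((a+b)/2).round(3),np.degrees(np.arctan2(d[1],d[0])).round(1),np.linalg.norm(d).round(3))
for u,v in [(378,160),(403,175)]: print('plank foot scene',ray('scene0',u,v,0).round(3))
# plank top height: top corners scene (410,57)?,(465,30); side foot/top
for u,v in [(332,163),(325,155)]: print('plank foot side',ray('side0',u,v,0).round(3))
for z in (.1,.15,.2,.25): print(z,ray('scene0',465,28,z).round(3),ray('side0',342,28,z).round(3))
print('bell rim low', [ray('scene0',335,97,z).round(2).tolist() for z in(0.,.2,.3)],[ray('side0',255,107,z).round(2).tolist() for z in(0.,.2,.3)])
E
```

```text
A [0.405 0.145 0.098] -155.1 0.042
B [0.533 0.089 0.098] 165.3 0.041
D [0.451 0.254 0.098] 167.3 0.039
C [0.583 0.195 0.098] 163.5 0.044
plank foot scene [ 0.484 -0.139  0.   ]
plank foot scene [ 0.412 -0.106  0.   ]
plank foot side [ 0.413 -0.074  0.   ]
plank foot side [ 0.432 -0.112  0.   ]
0.1 [ 0.503 -0.898  0.1  ] [ 0.393 -0.911  0.1  ]
0.15 [ 0.468 -0.722  0.15 ] [ 0.397 -0.736  0.15 ]
0.2 [ 0.432 -0.546  0.2  ] [ 0.401 -0.562  0.2  ]
0.25 [ 0.397 -0.371  0.25 ] [ 0.405 -0.388  0.25 ]
bell rim low [[0.73, -0.41, 0.0], [0.53, 0.01, 0.2], [0.44, 0.22, 0.3]] [[0.66, -0.38, 0.0], [0.59, 0.03, 0.2], [0.55, 0.24, 0.3]]
```

```bash
python3 - <<'E'
from h import *
def P(f):
    d=np.load(f'pics/{f}.npz');K,T=d['K'],d['T'];M=np.linalg.inv(T);return K@np.diag([1,-1,-1])@M[:3]
def tri(a,b):
    X=cv2.triangulatePoints(P('scene0'),P('side0'),np.array(a,float).reshape(2,1),np.array(b,float).reshape(2,1));return (X[:3]/X[3]).ravel().round(3)
print('bell right',tri((439,35),(326,22)),'bell low',tri((333,98),(250,106)),'plank top near',tri((412,52),(340,57)),'plank top far',tri((465,28),(343,28)))
st=read_state();R=st['tool_rot'];p=st['position']
for q in [(.255,-.57,.37),(.33,-.25,.37),(.32,.0,.37),(.37,.13,.25)]: print(q,(R.T@(np.array(q)-p)*100).round(1))
E
```

```text
bell right [ 0.448 -0.345  0.253] bell low [ 0.653 -0.239  0.076] plank top near [ 0.413 -0.043  0.29 ] plank top far [ 0.402 -0.396  0.245]
(0.255, -0.57, 0.37) [ -0.   -0.  -13.9]
(0.33, -0.25, 0.37) [ 19.9 -26.2 -13.9]
(0.32, 0.0, 0.37) [ 29.2 -49.4 -13.9]
(0.37, 0.13, 0.25) [ 39.1 -59.2  -1.9]
```

```bash
python3 -m creep '{"translation":[[0,0,-6],[0,0,-12],[2,-3,-14],[5,-8,-14],[9,-13,-14],[13,-18,-14],[17,-23,-14],[22,-28,-14],[26,-34,-14],[29,-39,-14],[32,-45,-14],[34,-50,-14]],"rot":[[0,0,0],[0,0,-0.1],[0,0,-0.25],[0,0,-0.4],[0,0,-0.55],[0,0,-0.7],[0,0,-0.85],[0,0,-1.0],[0,0,-1.15],[0,0,-1.3],[0,0,-1.45],[0,0,-1.6]],"hand":[100,100,100,100,100,100,100,100,100,100,100,100]}'
python3 - <<'E'
from h import *
st=read_state();R=st['tool_rot'];p=st['position'];print(p,R.round(3).tolist(),st['joint_positions'].round(2),st['wrist_force'])
for q in [(.37,.10,.36),(.38,.14,.30)]: print(q,(R.T@(np.array(q)-p)*100).round(1))
E
```

```text
clock: 1.6
position: [0.3612, 0.013, 0.3713]
tool_rot: [[-0.439, 0.898, 0.001], [0.898, 0.439, 0.0], [-0.0, 0.001, -1.0]]
wrist_force: [0.3, -0.8, 0.5]
opening: 0.0855
grasp_force: 0.0
[0.36121985 0.01299598 0.37134202] [[-0.439, 0.898, 0.001], [0.898, 0.439, 0.0], [-0.0, 0.001, -1.0]] [ 0.   -0.16  1.98  0.    1.32 -0.45] [ 0.30190648 -0.79562763  0.52021696]
(0.37, 0.1, 0.36) [7.4 4.6 1.1]
(0.38, 0.14, 0.3) [10.6  7.3  7.1]
```

```bash
python3 -m creep '{"translation":[[5,4,4],[10.6,9.5,8],[10.6,9.5,11],[10.6,9.5,11],[10.6,9.5,11],[10.6,9.5,11],[10.6,9.5,11],[10.6,9.5,11],[10.6,9.5,11],[10.6,9.5,11],[10.6,9.5,11]],"rot":[[0,0,-0.18],[0,0,-0.36],[0,0,-0.54],[0,0,-0.72],[0,0,-0.9],[0,0,-1.08],[0,0,-1.26],[0,0,-1.44],[0,0,-1.55],[0,0,-1.55],[0,0,-1.55]],"hand":[100,100,100,100,100,100,100,100,100,100,100]}'
python3 - <<'E'
from h import *
s=shot('wrist','w0');print(s['T'].round(3).tolist(),s['intrinsics'].round(0).tolist());print(read_state()['joint_positions'].round(2))
E
```

```text
clock: 2.98
position: [0.4009, 0.1478, 0.2612]
tool_rot: [[-0.91, -0.414, -0.0], [-0.414, 0.91, -0.0], [0.0, 0.0, -1.0]]
wrist_force: [0.3, -0.1, -0.2]
opening: 0.0857
grasp_force: 0.0
[[-0.414, -0.872, -0.259, 0.335], [0.91, -0.397, -0.119, 0.116], [0.001, -0.285, 0.959, 0.405], [0.0, 0.0, 0.0, 1.0]] [[356.0, 0.0, 276.0], [0.0, 356.0, 212.0], [0.0, 0.0, 1.0]]
[ 0.33  0.08  2.01 -0.    1.04 -1.67]
```

View pics/w0.png

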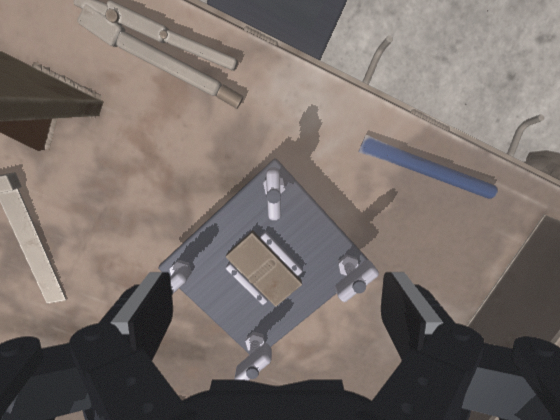

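Wing a stands at about (274,196), nearly vertical in the picture. The others are at (175,277), (357,285) and (254,362), all slanting up-right.

```bash
python3 - <<'E'
from h import *
f='w0'
for n,u,v in [('A',274,196),('B',175,275),('D',358,286),('C',253,368)]: print(n,ray(f,u,v,.098).round(4))
im=cv2.imread('pics/w0.png')
a=cv2.resize(im[155:235,225:325],(750,600),interpolation=2); cv2.imwrite('pics/w0a.png',a)
b=cv2.resize(im[250:320,320:400],(400,350),interpolation=2); c=cv2.resize(im[325:395,215:295],(400,350),interpolation=2)
cv2.imwrite('pics/w0d.png',np.hstack([b,c]))
E
```

```text
A [0.4056 0.1463 0.098 ]
B [0.5148 0.0926 0.098 ]
D [0.4532 0.2562 0.098 ]
C [0.5814 0.2021 0.098 ]
```

View pics/w0a.png

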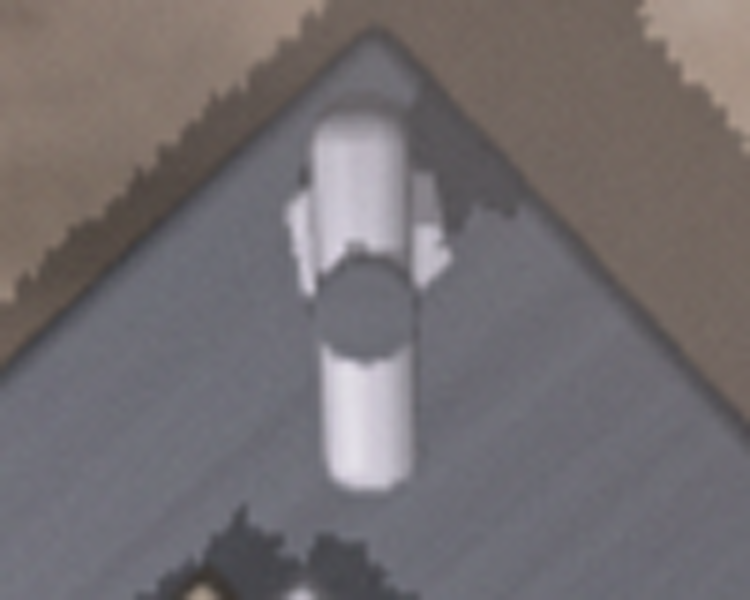

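View pics/w0d.png

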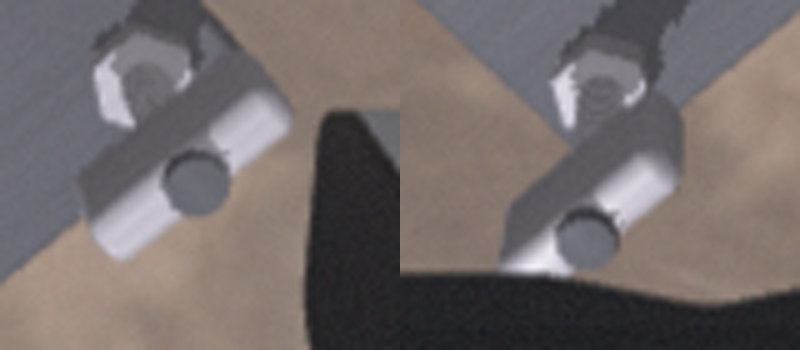

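```bash
python3 - <<'E'
from h import *
ang=lambda p,q:np.degrees(np.arctan2(*(q-p)[1::-1]))
A=lambda u,v:ray('w0',u/7.5+225,v/7.5+155,.098)
D=lambda u,v:ray('w0',u/5+320,v/5+250,.098)
C=lambda u,v:ray('w0',(u-400)/5+215,v/5+325,.098)
print('A',A(365,305),ang(A(370.5,470),A(359.5,130)))
d=D(197,182);c=C(587,238);print('D',d,'C',c,ang(D(108,245),D(278,108)),'C',ang(C(525,265),C(660,165)))
print('plate y',ang(d,A(365,305)),'plate x',ang(c,d))
st=read_state();R=st['tool_rot'];p=st['position'];q=A(365,305);print((R.T@(q-p)*100).round(2), ang(0*R[:,0],R[:,0]))
E
```

```text
A [0.40545151 0.14589685 0.098     ] -153.8393231102836
D [0.45298235 0.25766921 0.098     ] C [0.58688551 0.20380292 0.098     ] 158.04948509989802 C 155.63083851967252
plate y -113.03746844083942 plate x 158.08616207243637
[-0.34 -0.37 16.33] -155.5076058474675
```

```bash
python3 -m creep '{"translation":[[-0.3,-0.35,4],[-0.3,-0.35,8],[-0.3,-0.35,12],[-0.3,-0.35,15],[-0.3,-0.35,17.5],[-0.3,-0.35,19.2],[-0.3,-0.35,19.2],[-0.3,-0.35,19.2]],"rot":[[0,0,-0.03],[0,0,-0.03],[0,0,-0.03],[0,0,-0.03],[0,0,-0.03],[0,0,-0.03],[0,0,-0.03],[0,0,-0.03]],"hand":[70,70,70,70,70,70,70,70]}' 50
python3 -m creep '{"translation":[[0,0,0],[0,0,0],[0,0,0],[0,0,0],[0,0,0],[0,0,0],[0,0,0],[0,0,0]],"rot":[[0,0,0],[0,0,0],[0,0,0],[0,0,0],[0,0,0],[0,0,0],[0,0,0],[0,0,0]],"hand":[40,20,10,10,10,0,0,0]}' 50
```

```text
clock: 4.03
position: [0.4056, 0.1461, 0.0698]
tool_rot: [[-0.897, -0.443, 0.001], [-0.443, 0.897, 0.0], [-0.001, -0.0, -1.0]]
wrist_force: [0.1, -0.0, -0.6]
opening: 0.0598
grasp_force: 0.0
clock: 5.03
position: [0.4053, 0.1463, 0.0698]
tool_rot: [[-0.896, -0.443, 0.001], [-0.443, 0.896, 0.001], [-0.001, 0.0, -1.0]]
wrist_force: [-2.2, 2.1, 7.3]
opening: 0.0113
grasp_force: 51.3
```

```bash
python3 -m creep '{"translation":[[0,0,0],[0,0,0],[0,0,0],[0,0,0],[0,0,0],[0,0,0]],"rot":[[0,0,0.07],[0,0,0.14],[0,0,0.21],[0,0,0.28],[0,0,0.35],[0,0,0.42]],"hand":[0,0,0,0,0,0]}' 50; python3 -c "
from h import *
print(read_state()['moment'],read_state()['wrist_force'])"
```

```text
clock: 5.78
position: [0.4065, 0.1473, 0.0697]
tool_rot: [[-0.999, -0.037, 0.003], [-0.037, 0.999, 0.002], [-0.003, 0.002, -1.0]]
wrist_force: [1.1, 9.6, -2.8]
opening: 0.0113
grasp_force: 50.4
[1.96334573 0.25901549 0.20093353] [ 1.13642601  9.62884919 -2.81999829]
```

```bash
python3 -m creep '{"translation":[[0,0,0],[0,0,0],[0,0,0],[0,0,0],[0,0,0],[0,0,0],[0,0,0],[0,0,0]],"rot":[[0,0,0.07],[0,0,0.14],[0,0,0.21],[0,0,0.28],[0,0,0.35],[0,0,0.42],[0,0,0.43],[0,0,0.43]],"hand":[0,0,0,0,0,0,0,0]}' 50; python3 -c "
from h import *
print(read_state()['moment'],read_state()['wrist_force'])"
python3 -m creep '{"translation":[[0,0,0],[0,0,0],[0,0,0],[0,0,0],[0,0,-3],[0,0,-6],[0,0,-12],[0,0,-18],[0,0,-19],[0,0,-19],[0,0,-19]],"rot":[[0,0,0],[0,0,0],[0,0,0],[0,0,0],[0,0,0],[0,0,0],[0,0,0],[0,0,0],[0,0,0],[0,0,0],[0,0,0]],"hand":[30,60,80,80,80,80,80,80,80,80,80]}'
python3 - <<'E'
from h import *
shot('wrist','w1');s=shot('scene','s1')
a=cv2.resize(s['image'][150:270,240:380,::-1],(700,600),interpolation=2);cv2.imwrite('pics/s1c.png',a)
E
```

```text
clock: 6.78
position: [0.4081, 0.1476, 0.0697]
tool_rot: [[-0.924, 0.381, 0.006], [0.381, 0.924, 0.003], [-0.004, 0.005, -1.0]]
wrist_force: [6.5, 9.5, -9.4]
opening: 0.0116
grasp_force: 49.0
[ 1.83554229 -0.58341949  0.21903953] [ 6.49598256  9.54334102 -9.37908109]
clock: 8.15
position: [0.404, 0.1455, 0.2576]
tool_rot: [[-0.925, 0.381, -0.003], [0.381, 0.925, -0.001], [0.003, -0.002, -1.0]]
wrist_force: [0.3, 0.0, 0.3]
opening: 0.0683
grasp_force: 0.0
```

View pics/w1.png

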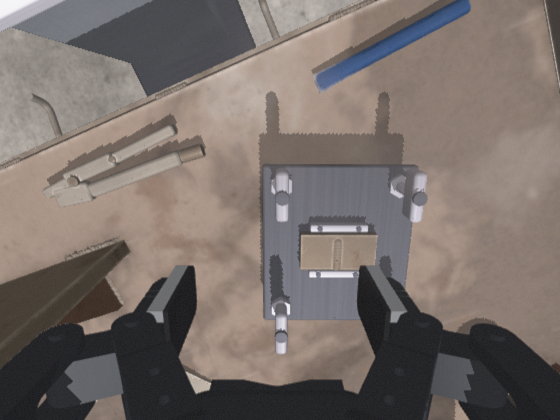

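View pics/s1c.png

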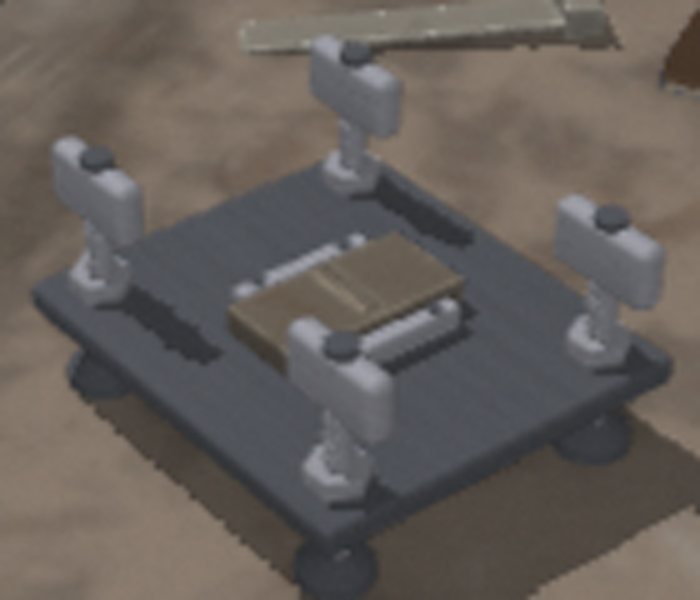

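The wing now looks parallel in both views: wing a at (282,195), d at (419,195) and b at (281,330) in the wrist picture. One close crop will give the residual angle.

```bash
python3 - <<'E'
from h import *
im=cv2.imread('pics/w1.png')
cr=lambda u,v:cv2.resize(im[v:v+70,u:u+52],(260*1,350),interpolation=2)
cv2.imwrite('pics/w1c.png',np.hstack([cr(256,160),cr(394,160),cr(256,290)]))
E
```

```text
(no output)
```

View pics/w1c.png

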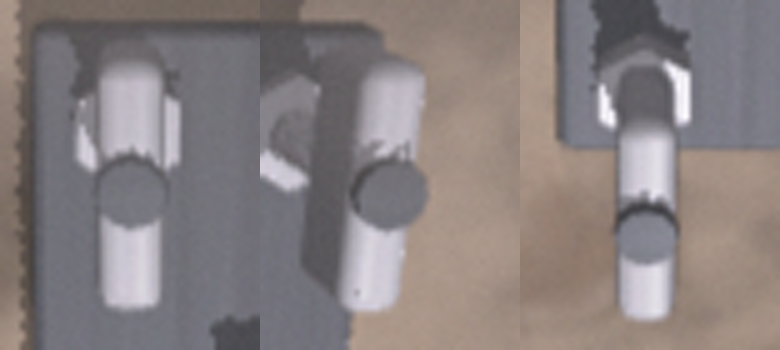

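```bash
python3 - <<'E'
from h import *
def m(n,ox,u0,v0,p,q,h):
    g=lambda a:ray('w1',(a[0]-ox)/5+u0,a[1]/5+v0,.098)
    d=g(p)-g(q);print(n,g(h).round(4),np.degrees(np.arctan2(d[1],d[0])).round(1))
m('A',0,256,160,(132,70),(131,300),(132,191));m('D',260,394,160,(392,70),(369,300),(390,195));m('B',520,256,290,(648,130),(645,310),(647,236))
def P(f):
    d=np.load(f'pics/{f}.npz');return d['K']@np.diag([1,-1,-1])@np.linalg.inv(d['T'])[:3]
# heights of wing screw heads: scene x wrist
S=[(610,217),(342,345),(353,53)];W=[(132/5+256,191/5+160),(130/5+394,195/5+160),(127/5+256,236/5+290)]
X=cv2.triangulatePoints(P('s1'),P('w1'),(np.array(S)/5+[240,150]).T,np.array(W).T);print((X[:3]/X[3]).T.round(4))
# sensitivity: same foot-end plate level check via plate's corner heads only
E
```

```text
A [0.4105 0.147  0.098 ] 157.6
D [0.4572 0.2585 0.098 ] 158.5
B [0.5417 0.0926 0.098 ] 157.0
[[0.4087 0.1471 0.1016]
 [0.4545 0.2573 0.1012]
 [0.5379 0.0937 0.102 ]]
```

```bash
python3 -c "
from h import *
print(hand_in())"
```

```text
the job is handed in; nothing more can be done
None
```

The short foot was screw_a; I turned its wing about 0.85 rad clockwise, the last pictures show it within about 1° of wings b and d with all three at equal height and the base shifted about 5 mm, and I handed the job in (no verdict was returned).

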